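# Set the stop on the slate gauge and slide a slate up to it

## Task

Slide the blue stop carriage onto the steel dovetail rail from the rail's open end and push it fully home against the red end stop, then turn its orange clamp knob clockwise a quarter turn until it stops. After that slide the top slate of the stack sideways, without lifting it, onto the wooden bed until it lies flat and square against the carriage's fence. Leave the other slates where they are and do not disturb the other things on the bench.

Things in the scene. Friction and masses are not known exactly. Their poses are not given: they have to be found in the camera images.
- gauge: Slate gauge, fixed: plywood board 10 mm thick; origin on the bench under the rail's centre line; x runs along the rail to the red stop, y to the bed, z up. In its frame (mm): board x -170 to 150, y -50 to 292; red end stop block x 100 to 114, y -34 to 34, z 10 to 40. The slate stack stands on the board near x 40, y 222.
- rail_end (a point): Middle of the open end of the steel dovetail rail's foot: (-60, 0, 10) mm in the gauge's frame, same axes. The rail runs 160 mm from here in +x to the red stop; 18 high, 28 wide at the foot, 40 at the top. Its first 25 mm is a lead-in nose, 5 narrower each side and 4 lower at the very end. The 110 mm of board before it (-x) is bare: room to set the carriage down.
- bed (a point): Centre of the top of the wooden slate bed, (40, 103, 28.5) mm in the gauge's frame, same axes; the bed is 200 mm along x, 114 mm along y (gauge y 46 to 160), between rail and stack. Its top is 1.5 mm below the underside of the top slate.
- carriage: Loose stop carriage, about 0.65 kg; origin at the middle of its underside, x along the rail like the gauge's x, z up. Blue saddle (mm): x -45 to 45, y -36 to 36, z 0 to 31; its dovetail groove, open at both ends, has 1.5 clearance each side, 2 above. Its underside slides on the board. Home: x 55, y 0, z 10 in the gauge's frame. Blue lug with the knob y -36 to -95, z 6 to 22. Starts right of the gauge.
- handle (a point): Centre of the carriage's black upright handle block, at (0, 0, 60) mm in the carriage's frame, same axes: 40 mm along x, 20 mm along y, 59 mm high (z 31 to 90).
- fence (a point): Centre of the outer face of the carriage's aluminium fence, at (0, 38, 25) mm in the carriage's frame, same axes; the plate is 90 mm long along x, z 0 to 50. The slate is to lie against this face.
- clamp_knob (a joint): Angle of the orange clamp knob (rad) about a vertical axis at x 0, y -75 mm in the carriage's frame; it grows clockwise seen from above. 0: loose, bar along the carriage's y, across the rail; 1.57: tight, at its stop, bar along the rail. It starts at 0.15 to 0.45, turns with a friction of 0.12 N m and stays where it is left.
- knob_grip (a point): Centre of the knob's grip bar, on its axis: (0, -75, 57) mm in the carriage's frame. The bar is 46 mm long along this point's own y, 14 mm thick along its x, and 24 mm high, from 12 below to 12 above this point; it turns with the knob. A white line runs along its top.
- slate_top: Top slate of the stack, loose, grey, 160 mm (x) by 110 mm (y) by 10 mm thick, about 0.4 kg; origin at the centre of its underside, 30 mm above the bench at the start. Its long sides lie nearly along the rail (up to 0.05 rad askew). Against the fence its centre is at y 93 mm in the gauge's frame.
- slate_mid: The second slate, same size, directly under the top one; underside 20 mm above the bench. It cannot move far towards the bed, whose side wall stops it; it must stay.
- slate_low: The lowest slate, same size, lying on the board (underside 10 mm above the bench); it must stay.
- hammer: bystander: a 280 mm hammer lying left of the gauge
- mug: bystander: a blue mug, 95 mm tall, left of the gauge
- brush: bystander: a brush lying to the right of the rail's far end
- offcut: bystander: a wooden offcut 130 by 45 by 30 mm, at the right edge of the bench
Mind the look-alikes: they are no part of the job. Leave any pink look-alike of the carriage alone.

How it is judged:
By the outcome, as a careful person would: the job done as asked, in the order asked, and still so for the second after the job is handed in, with the robot touching nothing.
It also fails if it takes over 67 s, if anything falls off the work surface, if the arm or the gripper's body presses on something with over 40 N, if the wrist force passes 120 N, or if a joint passes its speed limit or range.

## Robot

A 6-joint arm with a two-finger parallel gripper is mounted at the origin on the work surface. World frame = base frame: x ahead of the robot, y to its left, z up, the work surface at z = 0. Lengths are in m, angles in rad, forces in N, time in s.
With the tool pointing down it reaches from about 0.225 to 0.725 m from the base axis. Payload 3.1 kg.
Tool frame: the origin (TCP) lies midway between the tips of the shut fingers; the grasp point (between the pads) lies 19 mm behind it; z points along the fingers, y is the line along which they close (so a half turn about z gives the same grasp; the last joint's range is limited). The gripper opens to 85 mm and grips with 20 to 120 N. Pads are 22 mm wide; open, the fingers measure 114 mm over their backs; the gripper's body (76 mm by 85 mm) begins 54 mm behind the grasp point. The pads swing forward as they close: fully open they stand 13 mm farther back than shut.
Start: joints at [1.116, 0.048, 0.099, 1.622, 0, 1.443], TCP at [0.169, 0.497, 0.231] pointing down, gripper open.
Joint ranges: [-2.91, 2.91], [-0.99, 1.94], [-1.21, 1.42], [-2.12, 2.29], [-1.49, 1.47], [-3.14, 3.14]. Speed limits (rad/s): [2.79, 2.79, 3.14, 3.14, 3.14, 3.14].

## Interface

Orientations are given as [roll, pitch, yaw] about the fixed x, y, z axes, in that order (R = Rz(yaw) Ry(pitch) Rx(roll)).
In Python, from rig import read_state, capture, calibration, bot, finder gives the robot as it stands.
- The arm moves only by the shell command python3 -m crank 'ROWS' [FORCE]. ROWS is a JSON object of lists of equal length, an entry for each row: "translation": the shift along the tool's x, y, z in units of 25 mm (1.0 is 25 mm), a list of three; "angular": the turn, a rotation vector about the tool's x, y, z in degrees, a list of three; "claw": the opening, from 0 (shut) to 1 (fully open). A call has 1 to 8 rows; each row shifts and turns the commanded pose from where the row before left it, along the tool's axes as they then stand; what a row does not reach is not made up. A row lasts 1/12 s, in which the tool goes at most 41.7 mm and 7.16 degrees, less where a joint would pass 70% of its speed; a pose out of reach is approached as far as the arm can. A call is refused whole if a number of a shift passes 1 or a number of a turn 7.16, either way. A call with a gripper value outside its range is refused whole. The fingers move at their own pace and stop on an object; FORCE is the grip in N (left out, the last holds). Time passes only in rows, so rows that do not move let the fingers close. It gives the time, the measured TCP pose, the force, the opening and the grip force at its end, in the units of the state.
- read_state(): the state, without advancing time (a new reading comes with each control period).
- capture(name): name is "scene" or "top" or "wrist"; returns the picture (420x560x3 uint8, blue, green, red); there is no depth.
- calibration(name): a dict with "fx", "fy", "cx", "cy" (pixels), "position" and "attitude" of the camera in the world. Camera axes: x right, y up, looking along -z (the intrinsics and any distortion apply to the point x, -y, -z); pixel columns grow to the right and rows downward; lengths in m; the calibration is good to about 2 mm. A picture is of the moment at which its call begins: read the wrist's pose just before it. calibration takes no time and is no camera call; for the wrist camera it gives the pose at the moment of the call.
- bot.finish_job(): hands the job in; it is judged then, once.
Trained networks look in the newest picture that a camera, given by its name, has taken for a name from the list of things; names that differ only in an ending like _2 or _b are one class to them, and where a whole thing is asked for, a point or a joint stands for the part that bears it (a point fixed in the world has none). Each returns a list of dicts, best first, with "score" (0 to 1); they miss things now and then, are a little off and sometimes report something else, mostly with a low value. They report only what shows in the picture. A call takes as long as a camera call. They do not tell look-alikes from the thing itself.
- finder.outline_of(query, camera): "pixels" (420x560 bool, what is visible of it) and "centre" ([column, row] in pixels, amid what is visible of it).
The state is a dict: "time_s": time; "q": joint angles; "joint_vel": joint speeds; "tau": joint torques, N m; "tool_pos": TCP position; "tcp_rot": TCP orientation; "wrist_force": force on the tool from outside, world axes, zero at the start; "moment": the same for the moment, N m; "width": finger opening in m; "grasp_force": force on a finger pad.
Only numpy, scipy, OpenCV 4.12 (cv2) and the standard library are available. Lean on these libraries where they do the work, as an engineer would, in place of code of your own. Each camera call takes 0.05 s, during which the arm holds its last target. There are 200 camera calls.

## Working session

There is one attempt and no reset: what is moved stays moved. The work goes in short steps, Python scripts to look and compute and a shell command to move; the robot and the scene stay as the last step left them, time stands still between calls to the robot, and variables do not carry over. Pictures are saved under pics/ and viewed, at most 10 in all, crops included, and the job is handed in when it is done.

```bash
ls; mkdir -p pics
python3 - <<'E'
from rig import *
import cv2,numpy as np
s=read_state();print(s)
for n in("scene","top"):
    im=capture(n);cv2.imwrite(f"pics/{n}0.png",im);print(n,calibration(n))
    for q in("carriage","gauge","slate_top","clamp_knob","handle","fence"):
        print(n,q,[(round(d["score"],2),np.round(d["centre"]),int(d["pixels"].sum())) for d in finder.outline_of(q,n)])
print(calibration("wrist"))
E
```

```text
pics
{'time_s': 0.0, 'q': array([ 1.11617539e+00,  4.87432782e-02,  9.75724207e-02,  1.62197356e+00,
       -2.76817093e-05,  1.44303665e+00]), 'joint_vel': array([ 0.0002244 , -0.00092696, -0.00065994,  0.00019677,  0.00112391,
        0.00155382]), 'tau': array([-2.18248347e-04, -3.38789928e+01,  3.20012641e+01,  2.04888411e-02,
       -1.02787208e-04,  6.38110791e-06]), 'tool_pos': array([0.16829339, 0.49665194, 0.23010828]), 'tcp_rot': array([-3.13926017e+00, -2.71719354e-04,  2.81473111e+00]), 'wrist_force': array([0.55608715, 0.72610983, 0.2605287 ]), 'moment': array([-0.0438448 ,  0.02043298,  0.02708013]), 'grasp_force': 0.0, 'width': 0.08535958298040328}
scene {'fx': 477.5592216421567, 'fy': 477.5592216421567, 'cx': 271.89043767464887, 'cy': 210.84880028934336, 'position': array([ 0.86579848, -0.55954356,  1.18191859]), 'attitude': array([0.53956001, 0.00657304, 0.58744308])}
scene carriage [(0.62, array([187., 235.]), 1416), (0.55, array([202., 341.]), 1829)]
scene gauge [(0.9, array([310., 220.]), 9679), (0.32, array([374., 116.]), 1015)]
scene slate_top [(0.94, array([354
[... 413 characters left out ...]
69719,  1.43586083]), 'attitude': array([ 0.205108  , -0.00297048, -1.54206758])}
top carriage [(0.72, array([382., 211.]), 722), (0.61, array([318., 271.]), 744)]
top gauge [(0.64, array([260., 207.]), 6091)]
top slate_top [(0.69, array([221., 184.]), 1296)]
top clamp_knob [(0.63, array([317., 252.]), 76)]
top handle [(0.91, array([383., 210.]), 771), (0.63, array([320., 271.]), 736)]
top fence [(0.93, array([321., 268.]), 719), (0.82, array([382., 212.]), 755)]
{'fx': 329.96836745810117, 'fy': 329.96836745810117, 'cx': 278.00685843627735, 'cy': 208.5030249608041, 'position': array([0.10481144, 0.51936432, 0.37378127]), 'attitude': array([-2.73738376e-01,  1.07214983e-04,  1.24425436e+00])}
```

Run:
```python
import cv2,numpy as np
a=cv2.imread("pics/scene0.png")[60:400,100:500];b=cv2.imread("pics/top0.png")[100:300,180:420]
a=cv2.resize(a,(400*2,680),interpolation=2)[:600]
cv2.imwrite("pics/a.png",cv2.resize(cv2.imread("pics/scene0.png"),(800,600)))
cv2.imwrite("pics/b.png",cv2.resize(b,None,fx=3,fy=3,interpolation=2))
```

```text
(no output)
```

View pics/a.png

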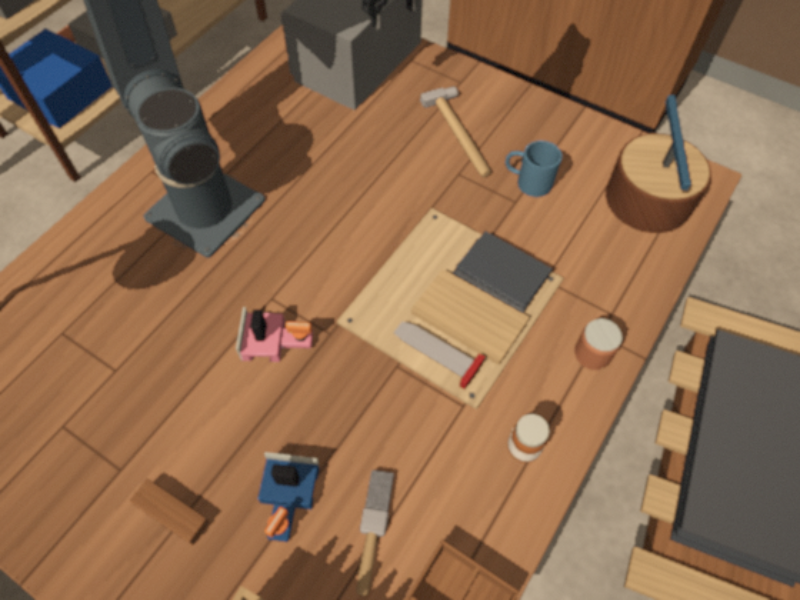

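View pics/b.png

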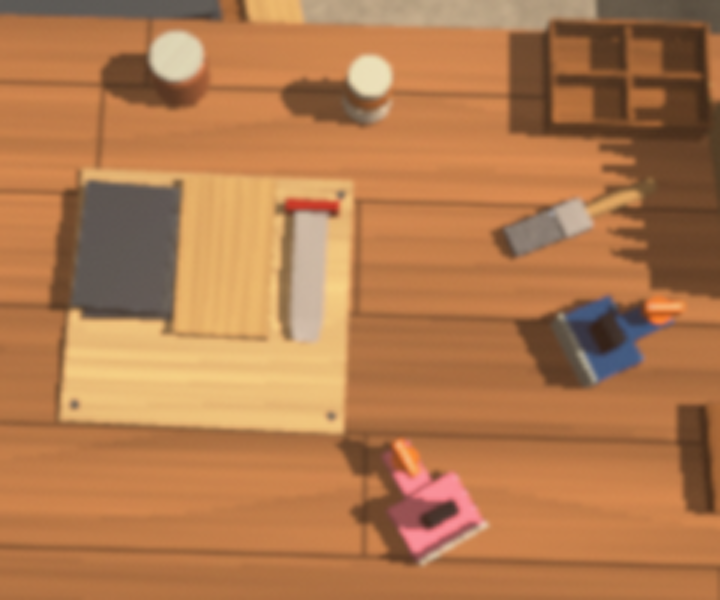

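Candidates for the carriage are the blue one (top px 382,211; scene 202,341) and a pink look-alike (top 318,271; scene 187,235). I choose blue, at the right edge. The gauge has its red stop at top px (284,168) and the rail's open end near (281,213), and the slate stack is on the left.

```bash
cat > h.py <<'E'
import numpy as np,cv2
from scipy.spatial.transform import Rotation as Ro
from scipy.optimize import least_squares
from rig import *
def RR(a): return Ro.from_euler('xyz',a).as_matrix()
def proj(c,P):
    p=(np.atleast_2d(P)-c["position"])@RR(c["attitude"])
    return np.c_[c["cx"]-c["fx"]*p[:,0]/p[:,2], c["cy"]+c["fy"]*p[:,1]/p[:,2]]
def ray(c,u,z):
    d=RR(c["attitude"])@np.array([(u[0]-c["cx"])/c["fx"],-(u[1]-c["cy"])/c["fy"],-1])
    return c["position"]+d*(z-c["position"][2])/d[2]
def place(p,L): # p=x,y,yaw ; L mm local
    L=np.atleast_2d(L)/1000.; c,s=np.cos(p[2]),np.sin(p[2])
    return np.c_[p[0]+c*L[:,0]-s*L[:,1],p[1]+s*L[:,0]+c*L[:,1],L[:,2]]
def fit(obs,p0): # obs: list of (cal, local mm Nx3, px Nx2)
    f=lambda p:np.concatenate([(proj(c,place(p,L))-u).ravel() for c,L,u in obs])
    r=least_squares(f,p0,loss='soft_l1'); return r.x,r.fun
def draw(im,c,p,segs,col):
    for a,b in segs:
        q=proj(c,place(p,[a,b])); cv2.line(im,*[tuple(int(round(v*8)) for v in t) for t in q],col,1,cv2.LINE_AA,3)
E
python3 - <<'E'
from h import *
ct,cs=calibration("top"),calibration("scene")
B=[[150,292,10],[150,-50,10],[-170,-50,10],[-170,292,10]]
ut=np.array([[80,170],[352,182],[345,432],[60,418]])/3+[180,100]
us=np.array([[560,281],[473,400],[342,320],[433,212]])*.7
p,r=fit([(ct,B,ut)],[.4,0,0]);print("top",p,r.round(1))
p,r=fit([(cs,B,us)],p);print("scene",p,r.round(1))
p,r=fit([(ct,B,ut),(cs,B,us)],p);print("both",p,r.round(1))
# carriage: fence ends top z50, handle top, knob bar
C=[[-45,37,50],[45,37,50],[0,0,90],[0,-75,69]]
u1=np.array([[588,382],[560,318],[606,330],[663,307]])/3+[180,100]
u2=np.array([[267,457],[317,461],[286,468],[277,520]])*.7
for o in([(ct,C,u1)],[(cs,C,u2)],[(ct,C,u1),(cs,C,u2)]):
    p,r=fit(o,[.4,-.3,-2]);print("car",p,r.round(1))
E
```

```text
top [ 0.5787135  -0.02603469 -0.01284454] [ 0.3 -0.4  0.1 -0.7 -0.4  0.2 -0.   0.9]
scene [ 0.57895412 -0.02872459 -0.0380624 ] [ 2.2 -0.4  0.3  6.  -4.4 -0.2 -0.3 -2.5]
both [ 0.57819584 -0.02667893 -0.02424778] [ 0.9 -1.1  0.8 -0.4 -0.7  0.5 -0.3  0.2  1.4 -2.2  1.1  4.8 -4.5 -0.2
 -1.6 -3.1]
car [ 0.52623135 -0.37489771  0.44007868] [ 0.5  0.4 -1.4 -1.   1.1 -0.2 -0.5  0.5]
car [ 0.53519435 -0.37953674  0.46196765] [-0.3 -2.4  1.1 -0.8 -0.8  2.   0.1  0.6]
car [ 0.53205715 -0.37758241  0.45387296] [ 1.5 -1.1 -0.7 -2.3  1.8 -1.8  0.1 -1.3 -0.6 -3.9  0.6 -2.  -1.3  0.6
 -0.7 -1. ]
```

```bash
python3 -m crank '{"translation":[[-1,-0.7,0],[-1,-0.7,0],[-1,-0.7,0],[-1,-0.7,0],[-1,-0.7,0],[-1,-0.7,0],[-1,-0.7,0],[-1,-0.7,0]],"angular":[[0,0,0],[0,0,0],[0,0,0],[0,0,0],[0,0,0],[0,0,0],[0,0,0],[0,0,0]],"claw":[1,1,1,1,1,1,1,1]}' && python3 -m crank '{"translation":[[-1,-0.7,0],[-1,-0.7,0],[-1,-0.7,0],[-1,-0.7,0],[-1,-0.7,0],[-1,-0.7,0],[-1,-0.7,0],[0,0,0]],"angular":[[0,0,-5],[0,0,-5],[0,0,-5],[0,0,-3],[0,0,0],[0,0,0],[0,0,0],[0,0,0]],"claw":[1,1,1,1,1,1,1,1]}'
python3 - <<'E'
from h import *
c=calibration("wrist");im=capture("wrist");cv2.imwrite("pics/g1.png",im);np.save("g1.npy",c,allow_pickle=True)
print(c,read_state()["tool_pos"],read_state()["tcp_rot"])
p=[.5785,-.0265,-.02]
segs=[([150,292,10],[150,-50,10]),([150,-50,10],[-170,-50,10]),([-170,-50,10],[-170,292,10]),([-60,-14,28],[-35,-20,28]),([-35,-20,28],[100,-20,28]),([-35,20,28],[100,20,28]),([-60,46,28.5],[-60,160,28.5]),([140,46,28.5],[-60,46,28.5]),([100,-34,40],[100,34,40])]
draw(im,c,p,segs,(0,255,0));cv2.imwrite("pics/g1d.png",cv2.resize(im,(800,600),interpolation=2))
E
```

```text
time_s: 1.37
tool_pos: [0.3137, 0.2992, 0.2316]
tcp_rot: [3.141, 0.001, 2.815]
wrist_force: [0.3, 0.4, -1.0]
width: 0.0856
grasp_force: 0.0
time_s: 2.03
tool_pos: [0.4751, 0.156, 0.2304]
tcp_rot: [-3.14, 0.002, 3.124]
wrist_force: [-1.0, 0.2, -1.0]
width: 0.0855
grasp_force: 0.0
{'fx': 329.96836745810117, 'fy': 329.96836745810117, 'cx': 278.00685843627735, 'cy': 208.5030249608041, 'position': array([0.40751695, 0.15773347, 0.37273257]), 'attitude': array([-0.27550873,  0.00219209,  1.55343102])} [0.47294664 0.15756276 0.23063276] [-3.14117732e+00 -5.94543002e-04  3.12500725e+00]
```

View pics/g1d.png

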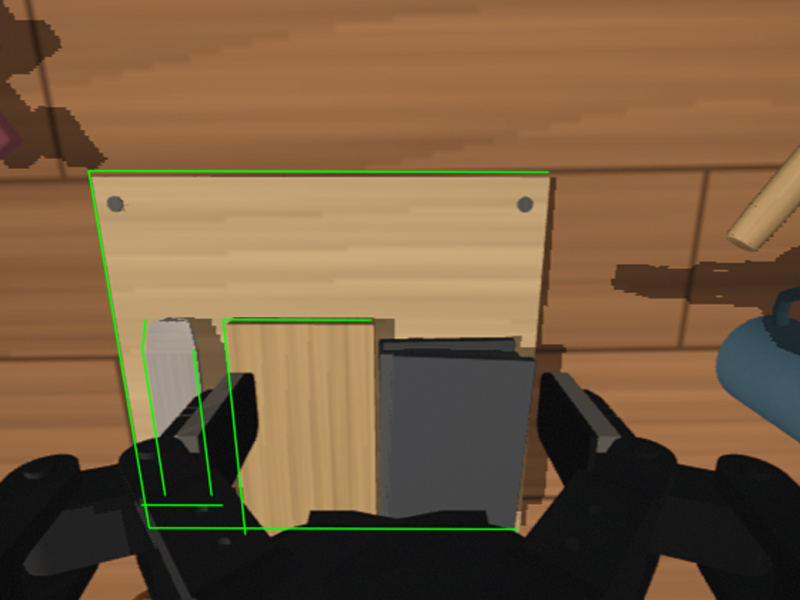

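Wrist view: board's near edge at row ~176 (800x600 scale), bed's near edge at row 321, rail nose at (175,319) with shoulders near (147,351) and (197,352), and the top slate slightly askew. The model overlay is a few mm off, so I'll refine it with edge profiles.

```bash
cat >> h.py <<'E'
def snap(im,c,p,segs,rng=8,n=25,ch=None):
    """for each segment sample points; find strongest edge along image normal; returns local pts, normals, offsets"""
    g=cv2.GaussianBlur(im,(0,0),1).astype(float); L=[];N=[];T=[]
    for a,b in segs:
        a,b=np.array(a,float),np.array(b,float)
        pts=a+(b-a)*np.linspace(.08,.92,n)[:,None]; q=proj(c,place(p,pts))
        t=q[-1]-q[0]; t/=np.linalg.norm(t); nn=np.array([-t[1],t[0]])
        s=np.arange(-rng,rng+.1,.5)
        for P,u in zip(pts,q):
            xy=u+s[:,None]*nn
            if (xy<2).any() or (xy[:,0]>557).any() or (xy[:,1]>417).any(): continue
            pr=np.stack([cv2.remap(g[:,:,k].astype(np.float32),xy[:,0].astype(np.float32),xy[:,1].astype(np.float32),1).ravel() for k in range(3)],1)
            d=np.abs(np.gradient(pr,axis=0)).sum(1); i=d.argmax()
            if d[i]>8: L.append(P);N.append(nn);T.append(nn@u+s[i])
    return np.array(L),np.array(N),np.array(T)
def edgefit(views,p,rngs=(10,6,4)):
    """views: list of (im,cal,segs)"""
    for r in rngs:
        S=[(c,)+snap(im,c,p,sg,r) for im,c,sg in views]
        f=lambda p:np.concatenate([(proj(c,place(p,L))*N).sum(1)-T for c,L,N,T in S if len(L)])
        o=least_squares(f,p,loss='soft_l1',f_scale=.5); p=o.x
    return p,np.median(np.abs(f(p))),len(f(p))
E
python3 - <<'E'
from h import *
c=np.load("g1.npy",allow_pickle=True).item();im=cv2.imread("pics/g1.png")
G=[([-170,-50,10],[-170,292,10]),([-170,-50,10],[20,-50,10])]
Bd=[([-60,46,28.5],[-60,160,28.5])]
R=[([-32,-20,28],[5,-20,28])]
p0=[.5785,-.0265,-.02]
for nm,sg in(("board",G),("board+bed",G+Bd),("all",G+Bd+R)):
    print(nm,edgefit([(im,c,sg)],p0))
p=edgefit([(im,c,G+Bd+R)],p0)[0]
T=cv2.imread("pics/top0.png");ct=calibration("top")
Gt=[([150,292,10],[150,-50,10]),([150,-50,10],[-170,-50,10]),([-170,-50,10],[-170,292,10])]
print("top",edgefit([(T,ct,Gt)],p,(5,3)))
S=cv2.imread("pics/scene0.png");cs=calibration("scene")
print("scene",edgefit([(S,cs,Gt)],p,(7,5,3)))
E
```

```text
board (array([ 0.58256756, -0.02530526, -0.01906553]), np.float64(0.035040853180696274), 50)
board+bed (array([ 0.58185694, -0.02541839, -0.02014482]), np.float64(0.4638429460242435), 75)
all (array([ 0.58257164, -0.02511469, -0.01765038]), np.float64(0.19756749372393756), 100)
top (array([ 0.57947108, -0.02605601, -0.01751184]), np.float64(0.18857311589323444), 75)
scene (array([ 0.57955347, -0.03030992, -0.02108955]), np.float64(0.27317202160912757), 75)
```

```bash
python3 -m crank '{"translation":[[-0.2,-1,0],[-0.2,-1,0],[-0.2,-1,0],[-0.2,-1,0],[-0.2,-1,0],[-0.2,-1,0],[-0.2,-1,0],[-0.2,-1,0]],"angular":[[0,0,0],[0,0,0],[0,0,0],[0,0,0],[0,0,0],[0,0,0],[0,0,0],[0,0,0]],"claw":[1,1,1,1,1,1,1,1]}' && python3 -m crank '{"translation":[[-0.2,-1,0],[-0.2,-1,0],[-0.2,-1,0],[-0.2,-1,0],[-0.2,-1,0],[-0.2,-1,0],[-0.2,-1,0],[-0.2,-1,0]],"angular":[[0,0,0],[0,0,0],[0,0,0],[0,0,-6.7],[0,0,-6.7],[0,0,-6.7],[0,0,-6.7],[0,0,0]],"claw":[0.7,0.7,0.7,0.7,0.7,0.7,0.7,0.7]}' && python3 -m crank '{"translation":[[-0.5,-1,0],[-0.5,-1,0],[0,-1,0],[0,-1,0],[0,0,0],[0,0,0]],"angular":[[0,0,0],[0,0,0],[0,0,0],[0,0,0],[0,0,0],[0,0,0]],"claw":[0.7,0.7,0.7,0.7,0.7,0.7]}'
python3 - <<'E'
from h import *
c=calibration("wrist");im=capture("wrist");cv2.imwrite("pics/c1.png",im);np.save("c1.npy",c,allow_pickle=True)
s=read_state();print(c["position"],c["attitude"],s["tool_pos"],s["tcp_rot"])
p=[.530,-.377,.45]
segs=[([-45,37,50],[45,37,50]),([-45,-36,31],[45,-36,31]),([-45,36,31],[-45,-36,31]),([-20,-10,90],[20,-10,90]),([-20,10,90],[20,10,90]),([-20,-10,90],[-20,10,90])]
draw(im,c,p,segs,(0,255,0));cv2.imwrite("pics/c1d.png",cv2.resize(im,(800,600),interpolation=2))
E
```

```text
time_s: 2.75
tool_pos: [0.5084, -0.0413, 0.2317]
tcp_rot: [3.141, 0.0, 3.13]
wrist_force: [0.5, -0.2, -0.1]
width: 0.0849
grasp_force: 0.0
time_s: 3.42
tool_pos: [0.574, -0.2314, 0.2319]
tcp_rot: [3.141, 0.0, -2.682]
wrist_force: [-0.6, 1.0, 0.3]
width: 0.0596
grasp_force: 0.0
time_s: 3.92
tool_pos: [0.6405, -0.3098, 0.2293]
tcp_rot: [3.138, -0.001, -2.687]
wrist_force: [-0.3, 0.1, 1.1]
width: 0.0597
grasp_force: 0.0
[ 0.58045987 -0.3400004   0.37179506] [-0.27216083 -0.0028096   2.02573854] [ 0.64036099 -0.30901887  0.23064449] [ 3.13949117e+00 -4.77399141e-04 -2.68603035e+00]
```

View pics/c1d.png

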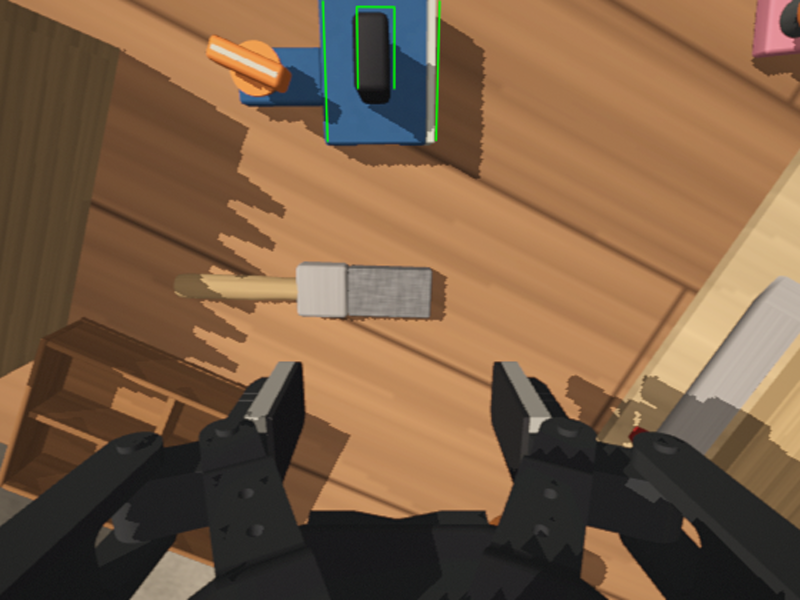

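The blue carriage is confirmed at the top of the view (handle near (373,55)), and the tool's yaw nearly matches it. I'm moving back over it for a proper measurement.

```bash
python3 -m crank '{"translation":[[0.9,-0.2,0],[0.9,-0.2,0],[0.9,-0.1,0],[0,0,0],[0,0,0]],"angular":[[0,0,0],[0,0,0],[0,0,0],[0,0,0],[0,0,0]],"claw":[0.7,0.7,0.7,0.7,0.7]}'
python3 - <<'E'
from h import *
c=calibration("wrist");im=capture("wrist");cv2.imwrite("pics/c2.png",im);np.save("c2.npy",c,allow_pickle=True)
s=read_state();print(s["tool_pos"],s["tcp_rot"])
c1=np.load("c1.npy",allow_pickle=True).item();i1=cv2.imread("pics/c1.png")
F=[([-45,38,50],[45,38,50]),([-45,-36,31],[45,-36,31]),([45,36,31],[45,-36,31])]
H=[([-20,-10,90],[20,-10,90]),([-20,10,90],[20,10,90]),([-20,-10,90],[-20,10,90])]
p0=[.530,-.377,.455]
for nm,sg in(("saddle",F),("handle",H),("all",F+H)): print(nm,edgefit([(im,c,sg)],p0))
print("c1",edgefit([(i1,c1,F)],p0))
p=edgefit([(im,c,F+H)],p0)[0]
draw(im,c,p,F+H,(0,255,0));cv2.imwrite("pics/c2d.png",cv2.resize(im[:330],None,fx=1.4,fy=1.4,interpolation=2))
E
```

```text
time_s: 4.38
tool_pos: [0.5845, -0.3499, 0.2333]
tcp_rot: [-3.141, 0.001, -2.687]
wrist_force: [0.3, 1.0, 0.4]
width: 0.0595
grasp_force: 0.0
[ 0.58526255 -0.3496062   0.23301244] [-3.14054055e+00  1.66165112e-03 -2.68590732e+00]
saddle (array([ 0.53954489, -0.37511177,  0.45839779]), np.float64(0.32951006853394915), 71)
handle (array([ 0.53261902, -0.37887387,  0.45799039]), np.float64(0.2649752156148679), 75)
all (array([ 0.53229576, -0.37885535,  0.46085253]), np.float64(0.49176748842558027), 150)
c1 (array([ 0.53174887, -0.37916458,  0.45962177]), np.float64(0.21388098707899417), 72)
```

View pics/c2d.png

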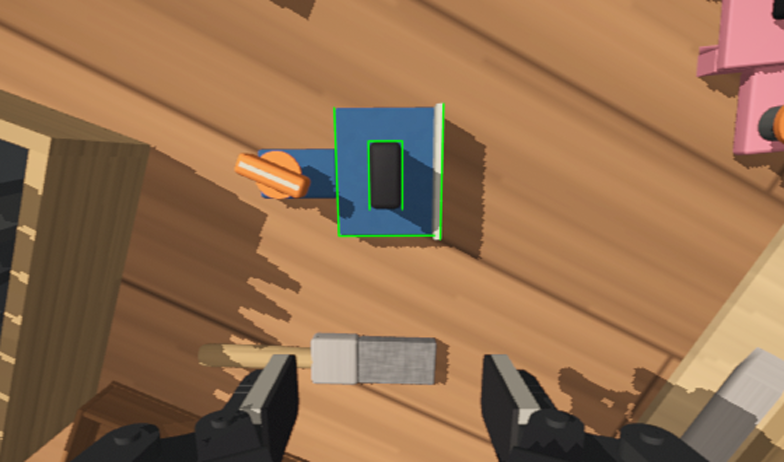

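The fit is good: carriage at (0.532,-0.379), yaw 0.46, and the two views agree. I'm descending on the handle.

```bash
python3 -m crank '{"translation":[[0.8,-0.04,0],[0.8,-0.04,0],[0.8,-0.04,0.6],[0,0,1],[0,0,1],[0,0,1],[0,0,1],[0,0,1]],"angular":[[0,0,-0.3],[0,0,0],[0,0,0],[0,0,0],[0,0,0],[0,0,0],[0,0,0],[0,0,0]],"claw":[0.45,0.45,0.45,0.45,0.45,0.45,0.45,0.45]}' && python3 -m crank '{"translation":[[0,0,0.8],[0,0,0.7],[0,0,0],[0,0,0]],"angular":[[0,0,0],[0,0,0],[0,0,0],[0,0,0]],"claw":[0.45,0.45,0.45,0.45]}'
```

```text
time_s: 5.1
tool_pos: [0.534, -0.3787, 0.0909]
tcp_rot: [-3.141, 0.001, -2.679]
wrist_force: [-0.6, -0.4, -0.5]
width: 0.0381
grasp_force: 0.0
time_s: 5.43
tool_pos: [0.5328, -0.3782, 0.0528]
tcp_rot: [3.139, -0.001, -2.679]
wrist_force: [-0.4, 0.9, -0.4]
width: 0.0383
grasp_force: 0.0
```

```bash
python3 -m crank '{"translation":[[0,0,0],[0,0,0],[0,0,0],[0,0,0],[0,0,0],[0,0,0]],"angular":[[0,0,0],[0,0,0],[0,0,0],[0,0,0],[0,0,0],[0,0,0]],"claw":[0,0,0,0,0,0]}' 90 && python3 -m crank '{"translation":[[0,0,-0.5],[0,0,-1],[0,0,-1],[0,0,-0.5],[0,0,0]],"angular":[[0,0,0],[0,0,0],[0,0,0],[0,0,0],[0,0,0]],"claw":[0,0,0,0,0]}'
python3 - <<'E'
from h import *
s=read_state();print(s["tool_pos"],s["tcp_rot"],s["wrist_force"],s["moment"])
g=[.5815,-.0255,-.018];e=place(g,[[-125,0,0],[-60,0,0]]);print(e)
y=s["tcp_rot"][2];d=e[0]-s["tool_pos"]
for yy in(y,np.pi+g[2]): print(yy,d[:2]@[np.cos(yy),np.sin(yy)]/.025,d[:2]@[np.sin(yy),-np.cos(yy)]/.025)
E
```

```text
time_s: 5.93
tool_pos: [0.534, -0.38, 0.056]
tcp_rot: [-3.14, 0.003, -2.681]
wrist_force: [-0.9, 4.7, 6.5]
width: 0.0193
grasp_force: 89.7
time_s: 6.35
tool_pos: [0.5344, -0.3825, 0.1328]
tcp_rot: [-3.135, 0.002, -2.682]
wrist_force: [0.5, -1.4, -5.2]
width: 0.0193
grasp_force: 89.1
[ 0.53438827 -0.38248501  0.1327682 ] [-3.13456316e+00  1.94961577e-03 -2.68184028e+00] [ 0.53081705 -1.44753582 -5.23344831] [-0.03778504 -0.12841158 -0.01294373]
[[ 0.45652025 -0.02325012  0.        ]
 [ 0.52150972 -0.02442006  0.        ]]
-2.681840280788765 -3.584781448391671 14.259395226113293
3.1235926535897933 3.3728515683197995 14.311005644094982
```

```bash
python3 -m crank '{"translation":[[-0.2,0.6,-0.6],[-0.3,1,-0.6],[-0.3,1,-0.4],[-0.3,1,0],[-0.3,1,0],[-0.3,1,0],[-0.3,1,0],[-0.3,1,0]],"angular":[[0,0,0],[0,0,0],[0,0,0],[0,0,0],[0,0,0],[0,0,0],[0,0,0],[0,0,0]],"claw":[0,0,0,0,0,0,0,0]}' && python3 -m crank '{"translation":[[-0.3,1,0],[-0.3,1,0],[-0.3,1,0],[-0.3,1,0],[-0.1,1,0],[0,1,0],[0,0.6,0],[0,0,0]],"angular":[[0,0,0],[0,0,0],[0,0,0],[0,0,0],[0,0,0],[0,0,5],[0,0,5],[0,0,5]],"claw":[0,0,0,0,0,0,0,0]}' && python3 -m crank '{"translation":[[0,0,0],[0,0,0],[0,0,0],[0,0,0],[0,0,0]],"angular":[[0,0,5],[0,0,5],[0,0,2.4],[0,0,0],[0,0,0]],"claw":[0,0,0,0,0]}'
python3 - <<'E'
from h import *
c=calibration("wrist");im=capture("wrist");cv2.imwrite("pics/r1.png",im);np.save("r1.npy",c,allow_pickle=True)
s=read_state();print(s["tool_pos"],s["tcp_rot"],s["wrist_force"])
g=[.5815,-.0255,-.018]
G=[([-170,-50,10],[-170,292,10]),([-170,292,10],[150,292,10]),([-170,-50,10],[150,-50,10])]
print(edgefit([(im,c,G)],g))
ct=calibration("top");t=capture("top");cv2.imwrite("pics/r1t.png",t)
B=[([-60,46,28.5],[-60,160,28.5])]
for k in G+B: draw(im,c,g,[k],(0,255,0))
cv2.imwrite("pics/r1d.png",cv2.resize(im,(800,600),interpolation=2))
y=s["tcp_rot"][2];e=place(g,[[-122,0,0]])[0];d=e-s["tool_pos"];print(d[:2]@[np.cos(y),np.sin(y)]/.025,d[:2]@[np.sin(y),-np.cos(y)]/.025)
E
```

```text
time_s: 7.02
tool_pos: [0.4985, -0.1831, 0.1663]
tcp_rot: [3.139, -0.002, -2.682]
wrist_force: [0.5, 0.2, -6.3]
width: 0.019
grasp_force: 89.5
time_s: 7.68
tool_pos: [0.4543, -0.0187, 0.1666]
tcp_rot: [3.138, -0.004, -2.944]
wrist_force: [0.1, -0.3, -6.6]
width: 0.0188
grasp_force: 89.6
time_s: 8.1
tool_pos: [0.4561, -0.0218, 0.1672]
tcp_rot: [3.141, -0.002, 3.125]
wrist_force: [0.4, 0.5, -5.4]
width: 0.019
grasp_force: 89.6
[ 0.4563357  -0.02179649  0.16757501] [ 3.14148804e+00 -1.92265443e-03  3.12454169e+00] [ 0.22429129 -0.64039141 -6.82748186]
(array([ 0.58222345, -0.03633482, -0.01975219]), np.float64(0.13497032683028465), 35)
-0.12837207044188234 -0.058124764414748384
```

View pics/r1d.png

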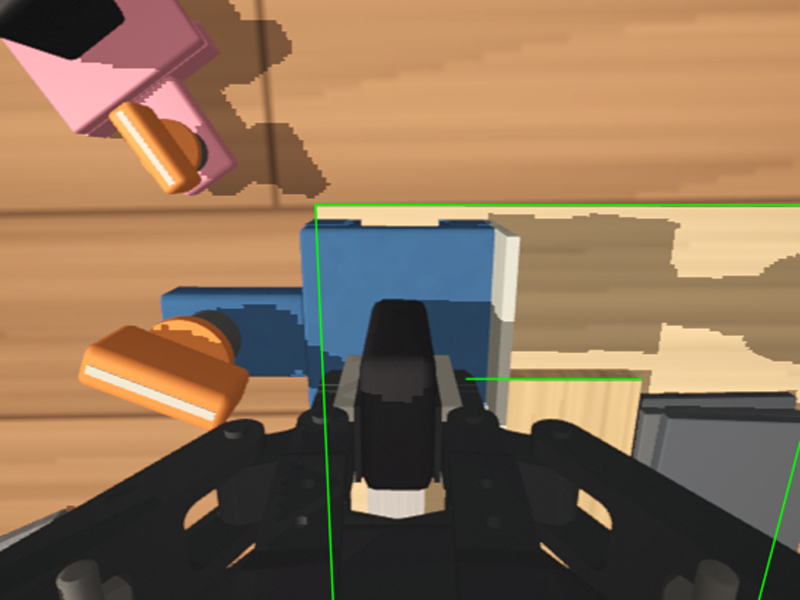

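The rail nose is visible between the fingers, centred under the handle at (397,500), and the carriage is square to the rail. I'm lowering it onto the bare board.

```bash
python3 -m crank '{"translation":[[0,-0.06,0.9],[0,0,1],[0,0,1],[0,0,0.7],[0,0,0.3],[0,0,0]],"angular":[[0,0,0],[0,0,0],[0,0,0],[0,0,0],[0,0,0],[0,0,0]],"claw":[0,0,0,0,0,0]}'
```

```text
time_s: 8.7
tool_pos: [0.4545, -0.0228, 0.0685]
tcp_rot: [3.141, -0.006, 3.124]
wrist_force: [-0.1, 1.3, -6.5]
width: 0.0189
grasp_force: 89.4
```

```bash
python3 -m crank '{"translation":[[0,0,0.04],[0,0,0.04],[0,0,0]],"angular":[[0,0,0],[0,0,0],[0,0,0]],"claw":[0,0,0]}'
python3 - <<'E'
from h import *
s=read_state();print(s["tool_pos"],s["tcp_rot"],s["wrist_force"],s["moment"])
E
```

```text
time_s: 8.95
tool_pos: [0.4584, -0.0235, 0.071]
tcp_rot: [-3.141, 0.003, 3.124]
wrist_force: [-0.3, -1.1, -5.9]
width: 0.0187
grasp_force: 89.5
[ 0.45840286 -0.02352826  0.0710183 ] [-3.1409591   0.00334089  3.12385011] [-0.32361547 -1.05130411 -5.85797096] [ 0.04673444 -0.02563053  0.00404   ]
```

```bash
for i in 1 2; do python3 -m crank '{"translation":[[0,0,0.05],[0,0,0]],"angular":[[0,0,0],[0,0,0]],"claw":[0,0]}' | grep -E "pos|wrist"; done
```

```text
tool_pos: [0.4577, -0.0234, 0.069]
wrist_force: [-0.8, -0.2, -6.0]
tool_pos: [0.457, -0.0232, 0.0669]
wrist_force: [-0.0, 0.3, -7.1]
```

```bash
for i in 1 2 ; do python3 -m crank '{"translation":[[0,0,0.04],[0,0,0]],"angular":[[0,0,0],[0,0,0]],"claw":[0,0]}' | grep -E "pos|wrist"; done
```

```text
tool_pos: [0.4571, -0.0232, 0.0661]
wrist_force: [-0.5, -0.0, -4.3]
tool_pos: [0.4572, -0.0232, 0.0661]
wrist_force: [-3.4, 1.6, 2.1]
```

```bash
python3 -m crank '{"translation":[[-0.4,0,0],[-0.4,0,0],[-0.4,0,0],[0,0,0]],"angular":[[0,0,0],[0,0,0],[0,0,0],[0,0,0]],"claw":[0,0,0,0]}'; python3 -m crank '{"translation":[[-0.3,0,0],[-0.3,0,0],[0,0,0]],"angular":[[0,0,0],[0,0,0],[0,0,0]],"claw":[0,0,0]}'
```

```text
time_s: 9.95
tool_pos: [0.4896, -0.0243, 0.066]
tcp_rot: [-3.141, 0.004, 3.124]
wrist_force: [1.2, 0.4, 0.9]
width: 0.0192
grasp_force: 90.8
time_s: 10.2
tool_pos: [0.503, -0.0243, 0.0659]
tcp_rot: [-3.141, 0.002, 3.124]
wrist_force: [-0.6, 0.1, 3.0]
width: 0.0189
grasp_force: 91.3
```

```bash
python3 -m crank '{"translation":[[-0.4,0,0],[-0.4,0,0],[-0.4,0,0],[0,0,0]],"angular":[[0,0,0],[0,0,0],[0,0,0],[0,0,0]],"claw":[0,0,0,0]}'; python3 -m crank '{"translation":[[-0.4,0,0],[-0.4,0,0],[-0.4,0,0],[-0.4,0,0],[0,0,0]],"angular":[[0,0,0],[0,0,0],[0,0,0],[0,0,0],[0,0,0]],"claw":[0,0,0,0,0]}'
```

```text
time_s: 10.53
tool_pos: [0.5336, -0.0249, 0.066]
tcp_rot: [-3.141, 0.003, 3.124]
wrist_force: [0.5, -0.8, 1.2]
width: 0.0192
grasp_force: 91.3
time_s: 10.95
tool_pos: [0.5732, -0.0255, 0.066]
tcp_rot: [-3.141, 0.002, 3.124]
wrist_force: [-0.2, 0.9, 4.2]
width: 0.0185
grasp_force: 91.5
```

```bash
python3 -m crank '{"translation":[[-0.4,0,0],[-0.4,0,0],[-0.4,0,0],[-0.4,0,0],[-0.4,0,0],[0,0,0]],"angular":[[0,0,0],[0,0,0],[0,0,0],[0,0,0],[0,0,0],[0,0,0]],"claw":[0,0,0,0,0,0]}'; for i in 1 2 3; do python3 -m crank '{"translation":[[-0.12,0,0],[0,0,0]],"angular":[[0,0,0],[0,0,0]],"claw":[0,0]}'|grep -E "pos|rot|wrist"; done
```

```text
time_s: 11.45
tool_pos: [0.6229, -0.0264, 0.066]
tcp_rot: [-3.141, 0.002, 3.124]
wrist_force: [-0.2, 0.8, 4.1]
width: 0.0188
grasp_force: 91.6
tool_pos: [0.6239, -0.0263, 0.066]
tcp_rot: [-3.141, -0.001, 3.124]
wrist_force: [-4.5, 0.4, 7.5]
tool_pos: [0.6265, -0.0263, 0.0661]
tcp_rot: [-3.141, -0.002, 3.124]
wrist_force: [-6.1, 0.0, 7.9]
tool_pos: [0.6294, -0.0264, 0.066]
tcp_rot: [-3.141, -0.002, 3.124]
wrist_force: [-6.4, 1.3, 7.7]
```

```bash
for i in 1 2 3; do python3 -m crank '{"translation":[[-0.12,0,0],[0,0,0]],"angular":[[0,0,0],[0,0,0]],"claw":[0,0]}'|grep -E "pos|rot|wrist"; done
```

```text
tool_pos: [0.6324, -0.0265, 0.0661]
tcp_rot: [-3.141, -0.002, 3.124]
wrist_force: [-6.1, 1.3, 7.8]
tool_pos: [0.6354, -0.0265, 0.0661]
tcp_rot: [-3.141, -0.002, 3.124]
wrist_force: [-5.3, 0.7, 7.6]
tool_pos: [0.6384, -0.0265, 0.0661]
tcp_rot: [-3.141, -0.002, 3.124]
wrist_force: [-5.9, 1.0, 7.3]
```

```bash
for i in 1 2 3; do python3 -m crank '{"translation":[[-0.06,0,0],[0,0,0]],"angular":[[0,0,0],[0,0,0]],"claw":[0,0]}'|grep -E "pos|wrist"; done
```

```text
tool_pos: [0.6388, -0.0265, 0.0661]
wrist_force: [-8.2, 0.5, 8.2]
tool_pos: [0.6389, -0.0266, 0.0662]
wrist_force: [-11.7, 0.7, 11.5]
tool_pos: [0.639, -0.0266, 0.0663]
wrist_force: [-15.6, 1.1, 13.3]
```

The carriage is home: contact at TCP x 0.639 with the force rising. I'm releasing it, lifting, and turning to view the knob.

```bash
python3 -m crank '{"translation":[[0,0,0],[0,0,0],[0,0,0],[0,0,0],[0,0,-0.5],[0,0,-1],[0,0,-1],[0,0,-1]],"angular":[[0,0,0],[0,0,0],[0,0,0],[0,0,0],[0,0,0],[0,0,0],[0,0,0],[0,0,0]],"claw":[0.4,0.4,0.4,0.4,0.4,0.4,0.4,0.4]}' && python3 -m crank '{"translation":[[-0.6,-0.7,-1],[0,0,-0.8],[0,0,0],[0,0,0],[0,0,0],[0,0,0],[0,0,0],[0,0,0]],"angular":[[0,0,-7],[0,0,-7],[0,0,-7],[0,0,-7],[0,0,-7],[0,0,-7],[0,0,-7],[0,0,-7]],"claw":[0.4,0.4,0.4,0.4,0.4,0.4,0.4,0.4]}' && python3 -m crank '{"translation":[[0,0,0],[0,0,0],[0,0,0],[0,0,0]],"angular":[[0,0,-7],[0,0,-7],[0,0,0],[0,0,0]],"claw":[0.4,0.4,0.4,0.4]}'
cat > k.py <<'E'
from h import *
import sys
n=sys.argv[1]
c=calibration("wrist");im=capture("wrist");cv2.imwrite(f"pics/{n}.png",im);np.save(n+".npy",c,allow_pickle=True)
s=read_state();print(s["tool_pos"],s["tcp_rot"])
p=np.array([.6365,-.0265,-.018]); 
F=[([-45,38,60],[45,38,60]),([-45,-36,41],[45,-36,41]),([-45,36,41],[-45,-36,41]),([45,36,41],[45,-36,41])]
H=[([-20,-10,100],[20,-10,100]),([-20,10,100],[20,10,100]),([-20,-10,100],[-20,10,100]),([20,-10,100],[20,10,100])]
q=edgefit([(im,c,F+H)],p);print("car",q);p=q[0]
hsv=cv2.cvtColor(im,cv2.COLOR_BGR2HSV)
u=proj(c,place(p,[[0,-75,79]]))[0];print("knob px",u)
m=((hsv[:,:,1]<70)&(hsv[:,:,2]>140)).astype(np.uint8)
Y,X=np.nonzero(m);k=np.hypot(X-u[0],Y-u[1])<45;X,Y=X[k],Y[k]
if len(X)>20:
    (cx,cy),(w,h),a=cv2.minAreaRect(np.c_[X,Y].astype(np.float32));bx=cv2.boxPoints(((cx,cy),(w,h),a))
    o=np.argsort([w,h]);e=(bx[1]-bx[0]) if np.linalg.norm(bx[1]-bx[0])>np.linalg.norm(bx[2]-bx[1]) else bx[2]-bx[1]
    A,B=ray(c,np.array([cx,cy])-e/2,.079),ray(c,np.array([cx,cy])+e/2,.079);d=B-A
    ang=np.arctan2(d[1],d[0])%np.pi
    print("line",cx,cy,w,h,"len",np.linalg.norm(d),"mid",(A+B)/2,"angle world",ang,"knob",np.pi/2+p[2]-ang)
draw(im,c,p,F+H,(0,255,0));cv2.imwrite(f"pics/{n}d.png",cv2.resize(im,(800,600),interpolation=2))
E
python3 k.py k1
```

```text
time_s: 13.62
tool_pos: [0.6443, -0.0265, 0.1537]
tcp_rot: [3.141, -0.0, 3.124]
wrist_force: [-0.1, 0.3, 0.1]
width: 0.0341
grasp_force: 0.0
time_s: 14.28
tool_pos: [0.6595, -0.0444, 0.1983]
tcp_rot: [-3.141, 0.001, -2.176]
wrist_force: [0.5, 0.2, -0.5]
width: 0.0342
grasp_force: 0.0
time_s: 14.62
tool_pos: [0.6594, -0.0444, 0.198]
tcp_rot: [-3.141, 0.0, -1.941]
wrist_force: [-0.7, 0.5, 0.2]
width: 0.0341
grasp_force: 0.0
[ 0.65932653 -0.04432345  0.19784847] [-3.14085643e+00  2.03207403e-04 -1.94057771e+00]
car (array([ 0.63729314, -0.02583316, -0.01493259]), np.float64(0.5352883603843708), 170)
knob px [281.03376195 125.18436541]
line 286.1455993652344 132.59234619140625 64.12854766845703 29.727508544921875 len 0.048826809674103445 mid [ 0.63439325 -0.09368055  0.079     ] angle world 1.737846898115733 knob -0.18198316387206637
```

View pics/k1d.png

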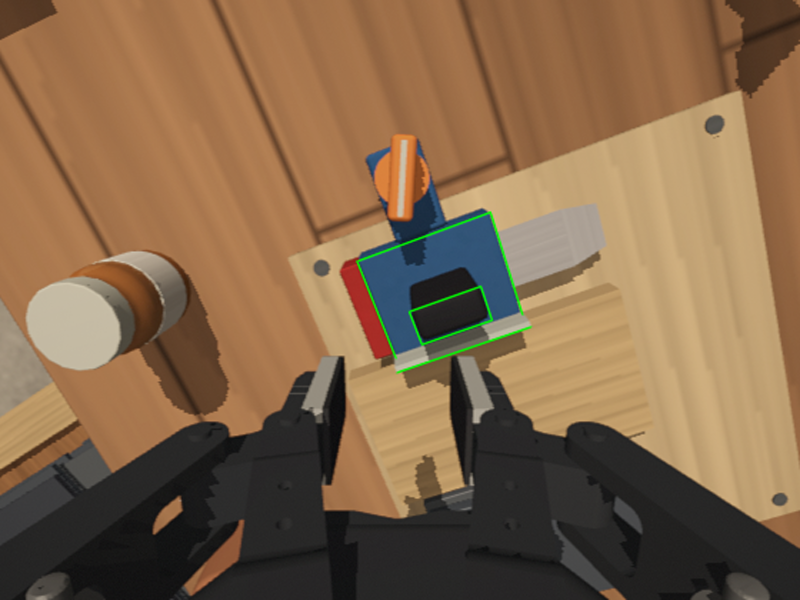

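The carriage sits against the red stop, with the knob at (402,178). Its white line runs (404,140)–(401,216), so the knob angle is ≈0.40 and the tool is already aligned within 2°.

```bash
python3 -m crank '{"translation":[[0.85,0.05,0],[0.8,0,0],[0.8,0,0],[0,0,1],[0,0,1],[0,0,1],[0,0,1],[0,0,0]],"angular":[[0,0,2.3],[0,0,0],[0,0,0],[0,0,0],[0,0,0],[0,0,0],[0,0,0],[0,0,0]],"claw":[0.45,0.45,0.45,0.45,0.45,0.45,0.45,0.45]}'; python3 -m crank '{"translation":[[0,0,0.8],[0,0,0.7],[0,0,0],[0,0,0]],"angular":[[0,0,0],[0,0,0],[0,0,0],[0,0,0]],"claw":[0.45,0.45,0.45,0.45]}'
```

```text
time_s: 15.33
tool_pos: [0.6302, -0.0995, 0.0905]
tcp_rot: [3.13, -0.002, -1.98]
wrist_force: [-0.6, 0.9, -1.7]
width: 0.0384
grasp_force: 0.0
time_s: 15.67
tool_pos: [0.634, -0.1003, 0.06]
tcp_rot: [3.14, -0.0, -1.979]
wrist_force: [0.1, 0.2, 0.3]
width: 0.0385
grasp_force: 0.0
```

```bash
python3 -m crank '{"translation":[[0,-0.07,0],[0,0,0],[0,0,0],[0,0,0],[0,0,0],[0,0,0]],"angular":[[0,0,0],[0,0,0],[0,0,0],[0,0,0],[0,0,0],[0,0,0]],"claw":[0.45,0,0,0,0,0]}' 60;  python3 -m crank '{"translation":[[0,0,0],[0,0,0],[0,0,0],[0,0,0]],"angular":[[0,0,5],[0,0,5],[0,0,5],[0,0,0]],"claw":[0,0,0,0]}'
```

```text
time_s: 16.17
tool_pos: [0.6364, -0.1013, 0.0622]
tcp_rot: [-3.14, 0.0, -1.978]
wrist_force: [-3.4, 0.5, 5.8]
width: 0.0123
grasp_force: 60.9
time_s: 16.5
tool_pos: [0.6366, -0.1013, 0.0622]
tcp_rot: [-3.14, 0.001, -2.243]
wrist_force: [-2.7, 0.7, 5.5]
width: 0.0124
grasp_force: 61.0
```

```bash
python3 -m crank '{"translation":[[0,0,0],[0,0,0],[0,0,0],[0,0,0],[0,0,0],[0,0,0],[0,0,0],[0,0,0]],"angular":[[0,0,6],[0,0,6],[0,0,6],[0,0,6],[0,0,6],[0,0,6],[0,0,6],[0,0,0]],"claw":[0,0,0,0,0,0,0,0]}';  python3 -c "
from rig import *;print(read_state()['moment'])"; for i in 1 2 3 4; do python3 -m crank '{"translation":[[0,0,0],[0,0,0]],"angular":[[0,0,3],[0,0,0]],"claw":[0,0]}' |grep -E "rot|wrist|width";  python3 -c "
from rig import *;print(read_state()['moment'])"; done
```

```text
time_s: 17.17
tool_pos: [0.6367, -0.1017, 0.0622]
tcp_rot: [-3.14, 0.002, -2.977]
wrist_force: [-2.4, -0.0, 4.3]
width: 0.0125
grasp_force: 60.9
[-0.09256698  0.54860074 -0.13120155]
tcp_rot: [-3.14, 0.002, -3.027]
wrist_force: [-2.6, -0.3, 4.4]
width: 0.0126
[-0.07713293  0.5201349  -0.14614393]
tcp_rot: [-3.14, 0.002, -3.079]
wrist_force: [-2.1, -0.1, 5.0]
width: 0.0125
[-0.02474649  0.54562042 -0.10364343]
tcp_rot: [-3.14, 0.002, -3.132]
wrist_force: [-2.0, -0.1, 5.3]
width: 0.0124
[-0.04747794  0.52832939 -0.11417386]
tcp_rot: [-3.141, 0.0, 3.101]
wrist_force: [-4.3, 1.0, 5.9]
width: 0.0126
[0.0506381  0.89463587 0.45847864]
```

```bash
python3 -m crank '{"translation":[[0,0,0],[0,0,0],[0,0,0],[0,0,0],[0,0,-0.6],[0,0,-1],[0,0,-1],[0,0,-1]],"angular":[[0,0,-1.3],[0,0,0],[0,0,0],[0,0,0],[0,0,0],[0,0,0],[0,0,0],[0,0,0]],"claw":[0,0.4,0.4,0.4,0.4,0.4,0.4,0.4]}' && python3 -m crank '{"translation":[[0,0.5,-1],[0,1,-1],[0,1,-0.5],[0,1,0],[0,1,0],[0,1,0],[0,1,0],[0,1,0]],"angular":[[0,0,0],[0,0,0],[0,0,0],[0,0,0],[0,0,0],[0,0,0],[0,0,0],[0,0,0]],"claw":[0.4,0.4,0.4,1,1,1,1,1]}'&& python3 -m crank '{"translation":[[0,1,0],[0,1,0],[0,1,0],[0,1,0],[0,1,0],[0,1,0],[0,1,0],[0,1,0]],"angular":[[0,0,0],[0,0,0],[0,0,0],[0,0,-7],[0,0,0],[0,0,0],[0,0,0],[0,0,0]],"claw":[1,1,1,1,1,1,1,1]}'&& python3 -m crank '{"translation":[[0,0,0],[0,0,0],[0,0,0],[0,0,0],[0,0,0],[0,0,0],[0,0,0],[0,0,0]],"angular":[[0,0,-7],[0,0,-7],[0,0,-7],[0,0,-7],[0,0,-7],[0,0,-7],[0,0,-7],[0,0,-7]],"claw":[1,1,1,1,1,1,1,1]}'&& python3 -m crank '{"translation":[[0,0,0],[0,0,0],[0,0,0],[0,0,0],[0,0,0],[0,0,0]],"angular":[[0,0,-7],[0,0,-7],[0,0,-7],[0,0,-6],[0,0,0],[0,0,0]],"claw":[1,1,1,1,1,1]}'
cat > s.py <<'E'
from h import *
import sys
n=sys.argv[1];z=float(sys.argv[2]);p0=[float(v) for v in sys.argv[3:6]]
c=calibration("wrist");im=capture("wrist");cv2.imwrite(f"pics/{n}.png",im);np.save(n+".npy",c,allow_pickle=True)
s=read_state();print(s["tool_pos"],s["tcp_rot"])
S=[([-80,-55,z],[80,-55,z]),([-80,55,z],[80,55,z]),([-80,-55,z],[-80,55,z]),([80,-55,z],[80,55,z])]
print(edgefit([(im,c,S)],p0));p=edgefit([(im,c,S)],p0)[0]
draw(im,c,p,S,(0,255,0));cv2.imwrite(f"pics/{n}d.png",cv2.resize(im,(800,600),interpolation=2))
E
python3 s.py s1 40 .6255 .195 -.02
```

```text
time_s: 18.5
tool_pos: [0.6357, -0.101, 0.1499]
tcp_rot: [3.141, -0.001, 3.123]
wrist_force: [-0.1, 0.6, 0.8]
width: 0.0339
grasp_force: 0.0
time_s: 19.17
tool_pos: [0.6395, 0.0876, 0.2121]
tcp_rot: [3.142, 0.0, 3.123]
wrist_force: [-0.3, -1.0, 0.4]
width: 0.0854
grasp_force: 0.0
time_s: 19.83
tool_pos: [0.6307, 0.287, 0.2119]
tcp_rot: [-3.142, -0.0, -3.038]
wrist_force: [-0.9, -0.2, -0.2]
width: 0.0853
grasp_force: 0.0
time_s: 20.5
tool_pos: [0.6309, 0.2858, 0.2119]
tcp_rot: [3.141, -0.0, -2.054]
wrist_force: [0.4, -1.6, -0.4]
width: 0.0853
grasp_force: 0.0
time_s: 21.0
tool_pos: [0.6308, 0.2858, 0.2119]
tcp_rot: [3.141, -0.0, -1.592]
wrist_force: [-0.5, -0.0, -0.1]
width: 0.0854
grasp_force: 0.0
[0.63081981 0.2858207  0.21201526] [ 3.14134007e+00 -4.71045514e-05 -1.59137065e+00]
(array([ 0.62905047,  0.19221551, -0.01887264]), np.float64(0.35297535643750777), 75)
```

View pics/s1d.png

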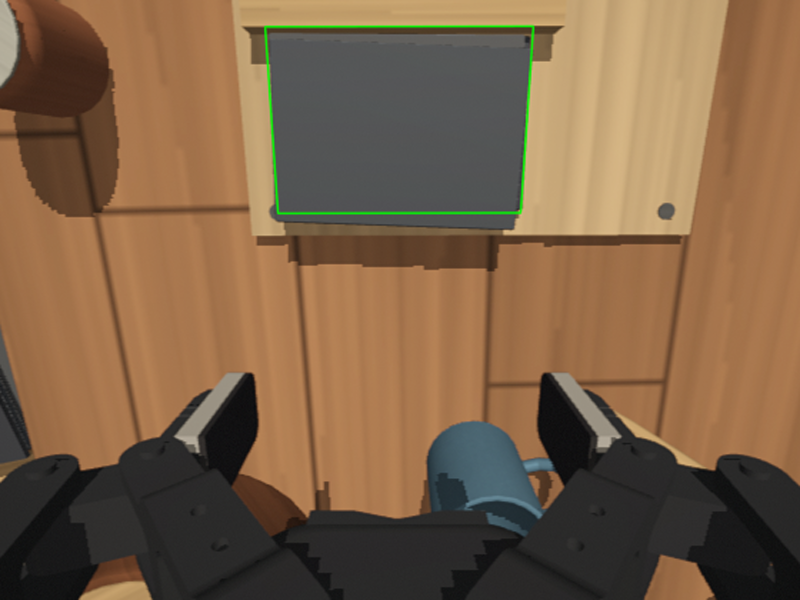

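The slate is at the top of the view, about (268–530, 35–228). The edge fit snapped partly to the bed and the lower slates. The mug is right under the gripper side at (475,480). I need an enhanced crop of the slate and the mug's position.

Run:
```python
from h import *
im=cv2.imread("pics/s1.png");c=np.load("s1.npy",allow_pickle=True).item()
cr=im[10:175,165:395].astype(float);cr=np.clip((cr-30)*3.0,0,255).astype(np.uint8)
cv2.imwrite("pics/s1e.png",cv2.resize(cr,None,fx=3.4,fy=3.4,interpolation=cv2.INTER_CUBIC))
print("tcp px",proj(c,[[.6308,.2858,.04],[.6308,.2858,.2119]]))
capture("top");capture("scene")
ct,cs=calibration("top"),calibration("scene")
for n,k in(("top",ct),("scene",cs)):
    for d in finder.outline_of("mug",n)[:2]:
        print(n,d["score"],d["centre"],ray(k,d["centre"],.05))
        Y,X=np.nonzero(d["pixels"]);print([ray(k,[x,y],.0475)[:2].round(3) for x,y in((X.min(),Y[X.argmin()]),(X.max(),Y[X.argmax()]),(X[Y.argmin()],Y.min()),(X[Y.argmax()],Y.max()))])
```

```text
tcp px [[279.13712611 188.83868147]
 [280.37758355 266.25907085]]
top 0.53 [135.2, 193.2] [0.57054134 0.50446484 0.05      ]
[array([0.59 , 0.523]), array([0.539, 0.474]), array([0.613, 0.503]), array([0.528, 0.477])]
scene 0.68 [308.5, 217.0] [0.57852475 0.03945914 0.05      ]
[array([ 0.423, -0.084]), array([0.735, 0.235]), array([0.433, 0.241]), array([ 0.726, -0.097])]
scene 0.57 [374.5, 120.3] [0.5683449  0.44970172 0.05      ]
[array([0.493, 0.449]), array([0.597, 0.493]), array([0.494, 0.475]), array([0.6  , 0.393])]
```

View pics/s1e.png

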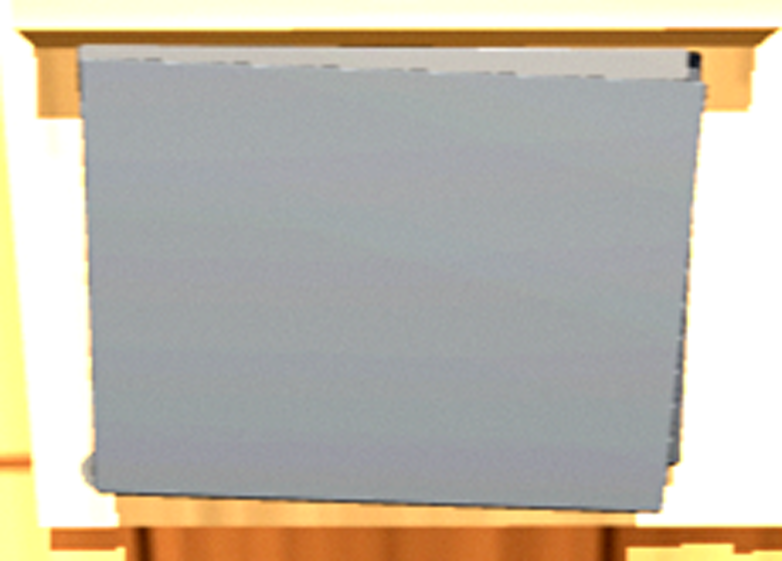

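The enhanced crop shows the top slate's corners clearly at (80,58), (702,83), (662,512), (97,491), askew by a couple of degrees. The mug is about 0.1 m beyond, so it's clear.

Run:
```python
from h import *
c=np.load("s1.npy",allow_pickle=True).item()
u=np.array([[80,58],[702,83],[662,512],[97,491]])/3.4+[165,10]
for z in (40,):
    p,r=fit([(c,[[80,-55,z],[-80,-55,z],[-80,55,z],[80,55,z]],u)],[.6255,.195,-.04]);print(z,p,r.round(2))
e=place(p,[[42,55,0],[0,55,0],[-42,55,0],[80,55,0],[-80,55,0]]);print(e.round(4))
g=[.582,-.0263,-.0165];d=p[:2]-g[:2];print("gauge xy",d@[np.cos(g[2]),np.sin(g[2])],d@[-np.sin(g[2]),np.cos(g[2])],p[2]-g[2])
```

```text
40 [ 0.62968956  0.20150198 -0.05584519] [-0.99 -0.55  2.14 -0.61  0.79  0.97 -1.51  1.17]
[[0.6747 0.2541 0.    ]
 [0.6328 0.2564 0.    ]
 [0.5908 0.2588 0.    ]
 [0.7126 0.252  0.    ]
 [0.5529 0.2609 0.    ]]
gauge xy 0.043924510002071995 0.22855781491399643 -0.03934518579627224
```

```bash
python3 -m crank '{"translation":[[0,0,1],[0,0,1],[0,0,1],[0,0,1],[0,0,1],[0,0,1],[0,0,1],[0,0,1]],"angular":[[0,0,0],[0,0,0],[0,0,0],[0,0,0],[0,0,0],[0,0,0],[0,0,0],[0,0,0]],"claw":[1,1,1,1,1,1,1,1]}';for i in 1 2 3 ; do python3 -m crank '{"translation":[[0,0,0.2],[0,0,0]],"angular":[[0,0,0],[0,0,0]],"claw":[1,1]}' |grep -E "pos|wrist";done
```

```text
time_s: 21.92
tool_pos: [0.6307, 0.2857, 0.0113]
tcp_rot: [-3.141, 0.0, -1.59]
wrist_force: [0.6, 0.0, 0.1]
width: 0.0855
grasp_force: 0.0
tool_pos: [0.6282, 0.2849, 0.004]
wrist_force: [-0.0, 0.9, 0.4]
tool_pos: [0.632, 0.2862, 0.0039]
wrist_force: [-0.8, 0.3, 1.0]
tool_pos: [0.6317, 0.286, -0.0016]
wrist_force: [-0.5, -0.6, -0.4]
```

```bash
for i in 1 2 3 ; do python3 -m crank '{"translation":[[0,0,0.1],[0,0,0]],"angular":[[0,0,0],[0,0,0]],"claw":[1,1]}' |grep -E "pos|wrist";done; python3 -m crank '{"translation":[[0,0,-0.3],[0,0,-1],[0,0,0],[0,0,0]],"angular":[[0,0,0],[0,0,0],[0,0,0],[0,0,0]],"claw":[1,1,1,1]}'
```

```text
tool_pos: [0.631, 0.2858, -0.005]
wrist_force: [-0.2, -0.8, 1.0]
tool_pos: [0.6306, 0.2857, -0.008]
wrist_force: [-0.0, -0.4, 0.3]
tool_pos: [0.6305, 0.2857, -0.0108]
wrist_force: [0.3, -0.4, 0.6]
time_s: 23.25
tool_pos: [0.6331, 0.2866, 0.0255]
tcp_rot: [-3.136, 0.002, -1.589]
wrist_force: [-0.5, 0.2, 0.1]
width: 0.0854
grasp_force: 0.0
```

```bash
for i in 1 2 3; do python3 -m crank '{"translation":[[0.2,0,0],[0.2,0,0],[0.2,0,0],[0,0,0]],"angular":[[0,0,0],[0,0,0],[0,0,0],[0,0,0]],"claw":[1,1,1,1]}' |grep -E "pos|rot|wrist";done
```

```text
tool_pos: [0.6298, 0.2691, 0.0211]
tcp_rot: [3.139, -0.001, -1.59]
wrist_force: [0.0, -0.0, 0.1]
tool_pos: [0.6301, 0.2545, 0.022]
tcp_rot: [3.141, -0.001, -1.59]
wrist_force: [-0.4, -1.3, -0.3]
tool_pos: [0.6301, 0.2394, 0.0224]
tcp_rot: [-3.141, -0.001, -1.59]
wrist_force: [0.7, -0.2, -0.9]
```

```bash
cat > f.py <<'E'
from h import *
c=calibration("wrist");im=capture("wrist");s=read_state();print(s["tool_pos"],s["tcp_rot"][2])
hsv=cv2.cvtColor(im,cv2.COLOR_BGR2HSV);dark=(hsv[:,:,1]<60)&(hsv[:,:,2]<130)
# for several world x, scan y at slate top height for dark range
for x in (.56,.58,.60,.63,.66,.68,.70):
    ys=np.arange(-.02,.30,.001);u=proj(c,np.c_[0*ys+x,ys,0*ys+.039]).round().astype(int)
    ok=(u[:,0]>=0)&(u[:,0]<560)&(u[:,1]>=0)&(u[:,1]<420);v=[(y,dark[b,a]) for y,(a,b) in zip(ys[ok],u[ok])]
    t="".join("#" if d else "." for _,d in v[::3]);print(x,round(v[0][0],3),t)
E
python3 f.py
```

```text
[0.63017968 0.2396204  0.02250205] -1.5897847775183835
0.56 0.135 #####################################..################
0.58 0.135 #################################..#########.##########
0.6 0.135 #####################################.............#####
0.63 0.134 #####################################............#######
0.66 0.133 #####################################............#######
0.68 0.133 ################################..########.....#########
0.7 0.133 ####################################..##################
```

```bash
cat > t.py <<'E'
from h import *
import sys
z=float(sys.argv[1])
for n in("top","scene"):
    c=calibration(n);im=capture(n)
    for x in (.565,.58,.60,.66,.68,.70):
        ys=np.arange(.0,.28,.004);u=proj(c,np.c_[0*ys+x,ys,0*ys+z]).astype(np.float32)
        v=cv2.remap(cv2.cvtColor(im,cv2.COLOR_BGR2GRAY),u[:,0],u[:,1],1).ravel()
        print(n,x," ".join(str(int(q)//10) for q in v))
E
python3 t.py .039
```

```text
top 0.565 13 12 13 17 20 20 19 19 19 20 20 20 19 19 19 20 19 19 19 19 19 19 19 19 19 19 19 19 18 17 14 10 9 9 9 9 9 9 9 9 9 9 9 9 9 9 9 9 9 9 9 9 9 9 9 9 10 11 11 11 11 11 11 11 10 10 10 10 10 10
top 0.58 12 11 12 17 20 20 19 19 19 20 20 19 19 19 19 19 19 19 19 19 19 19 19 19 19 19 19 19 18 17 14 11 9 9 9 9 9 9 9 9 9 9 9 9 9 9 9 9 9 9 9 9 9 9 9 9 9 10 11 11 11 11 11 11 10 10 10 10 10 10
top 0.6 10 11 14 17 14 11 10 10 11 13 17 19 19 19 19 19 19 19 19 19 19 19 19 19 19 19 19 19 18 17 14 11 9 9 9 9 9 9 9 9 9 9 9 9 9 9 9 9 9 9 9 9 9 9 9 9 9 9 10 10 11 11 11 11 11 11 10 10 10 10
top 0.66 9 9 12 13 12 11 11 11 11 11 13 17 18 19 19 19 19 19 19 19 19 19 19 19 18 18 18 18 18 16 13 10 9 9 9 9 9 9 9 9 9 9 9 9 9 9 9 9 9 9 9 9 9 9 9 8 7 6 5 6 6 7 8 9 10 11 11 11 11 11
top 0.68 11 12 16 17 14 15 16 17 17 17 18 18 19 19 19 19 19 19 19 19 19 19 19 19 18 18 18 18 18 16 12 10 9 9 9 9 9 9 9 9 9 9 9 9 9 9 9 9 9 9 9 9 9 9 9 9 8 7 6 6 8 12 14 12 9 10 10 11 11 11
top 0.7 20 20 20 20 20 19 19 19 20 19 19 19 19 19 19 19 19 19 19 20 19 19 19 19 18 18 18 19 18 16 12 10 9 9 9 9 9 9 9 9 9 9 9 9 9 9 9 9 9 9 9 9 
[... 446 characters left out ...]
6 17 17 17 17 17 17 17 17 17 17 17 17 17 17 17 17 17 16 15 11 9 8 8 8 8 8 8 8 8 8 8 8 8 8 8 8 8 8 8 8 8 8 8 8 8 8 8 7 8 9 9 10 10 10 9 10 9 9 7 5
scene 0.66 7 8 13 17 18 17 13 10 10 12 15 17 17 17 17 17 17 17 17 17 17 17 17 16 17 17 16 16 14 10 9 8 8 8 8 8 8 8 8 8 8 8 8 8 8 8 8 8 8 8 8 8 8 8 8 8 8 8 9 9 10 12 13 14 13 10 6 4 5 6
scene 0.68 8 10 12 13 12 11 10 10 12 16 17 17 17 17 17 17 17 17 17 17 17 17 17 16 16 17 17 16 14 10 9 8 8 8 8 8 8 8 8 8 8 8 8 8 8 8 8 8 8 8 8 8 8 8 8 8 8 9 10 8 6 5 4 4 4 4 4 5 5 4
scene 0.7 12 12 14 15 16 17 17 18 17 17 17 17 17 17 17 17 17 17 18 17 17 17 17 16 16 17 17 17 14 11 9 8 8 8 8 8 8 8 8 8 8 8 8 8 8 8 8 8 8 8 8 8 8 8 8 8 8 8 9 9 10 11 13 14 14 14 14 13 12 8
```

The slate's front edge is straight at y≈0.119 over the bed, as predicted. I'll keep pushing.

```bash
for i in 1 2 3; do python3 -m crank '{"translation":[[0.2,0,0],[0.2,0,0],[0.2,0,0],[0.2,0,0],[0.2,0,0],[0.2,0,0],[0,0,0]],"angular":[[0,0,0],[0,0,0],[0,0,0],[0,0,0],[0,0,0],[0,0,0],[0,0,0]],"claw":[1,1,1,1,1,1,1]}' |grep -E "pos|rot|wrist";done; python3 t.py .0385 | grep -E "0.58|0.66|0.7 "
```

```text
tool_pos: [0.6296, 0.2092, 0.0225]
tcp_rot: [-3.141, -0.001, -1.59]
wrist_force: [0.3, -0.7, -0.5]
tool_pos: [0.629, 0.1791, 0.0223]
tcp_rot: [-3.142, -0.002, -1.59]
wrist_force: [0.9, 0.7, 0.7]
tool_pos: [0.628, 0.149, 0.0218]
tcp_rot: [3.141, -0.002, -1.59]
wrist_force: [-0.3, -0.3, -0.3]
top 0.58 12 11 12 17 20 20 19 16 12 10 9 9 9 9 9 9 9 9 9 9 9 9 9 9 9 9 9 9 9 9 9 9 10 11 11 11 11 11 11 11 11 10 10 10 10 10 10 10 10 10 10 10 10 10 10 10 10 10 10 10 10 10 10 10 9 9 9 8 8 7
top 0.66 9 9 11 13 12 11 10 8 8 8 9 9 9 9 9 9 9 9 9 9 9 9 9 9 9 9 9 9 9 9 9 8 6 6 7 8 10 11 11 11 11 11 11 11 10 10 10 10 10 10 10 10 10 10 10 10 10 10 10 10 10 10 10 9 9 9 8 8 7 7
top 0.7 20 20 20 20 20 19 17 14 11 10 10 10 10 10 10 10 10 10 10 10 10 10 10 10 9 9 9 9 9 9 9 9 9 9 9 8 8 8 9 10 11 11 11 11 11 11 11 10 10 10 10 10 10 10 10 10 10 10 10 10 10 10 9 9 9 8 7 7 8 12
scene 0.58 18 18 17 16 17 16 13 9 8 8 8 8 8 8 8 8 8 8 8 8 8 8 8 8 8 8 8 8 8 8 8 8 8 8 9 11 12 10 8 5 4 3 4 4 4 4 4 4 4 4 4 4 4 5 5 5 8 12 12 7 6 6 8 13 16 15 11 10 11 10
scene 0.66 8 8 13 17 18 17 11 5 6 7 8 8 8 8 8 8 8 8 8 8 8 8 8 8 8 8 8 8 8 8 8 9 8 8 7 8 9 9 9 9 9 7 5 4 5 6 5 4 4 5 7 9 10 10 10 8 5 5 5 5 7 9 8 8 8 7 8 7 8 8
scene 0.68 8 9 12 13 12 10 7 6 8 8 8 8 8 8 8 8 8 8 8 8 8 8 8 8 8 8 8 8 8 8 8 8 8 8 8 8 7 6 5 4 3 4 4 5 5 4 5 5 4 4 4 4 5 6 6 6 5 5 5 6 8 9 8 8 8 8 8 8 8 8
scene 0.7 12 12 14 16 17 15 11 9 8 8 8 8 8 8 8 8 8 8 8 8 8 8 8 8 8 8 8 8 8 8 8 8 8 8 8 9 9 9 9 9 9 9 9 9 7 5 4 5 5 5 5 5 5 5 4 5 5 5 5 6 8 9 9 11 13 14 14 15 14 14
```

```bash
python3 -m crank '{"translation":[[0.15,0,0],[0.15,0,0],[0.15,0,0],[0,0,0]],"angular":[[0,0,0],[0,0,0],[0,0,0],[0,0,0]],"claw":[1,1,1,1]}' |grep -E "pos|wrist"; for i in 1 2 3 4 5; do python3 -m crank '{"translation":[[0.05,0,0],[0,0,0]],"angular":[[0,0,0],[0,0,0]],"claw":[1,1]}' |grep -E "pos|wrist";done
```

```text
tool_pos: [0.6281, 0.1388, 0.0222]
wrist_force: [0.9, 0.1, -0.7]
tool_pos: [0.6281, 0.1382, 0.0223]
wrist_force: [0.3, 1.3, -0.0]
tool_pos: [0.6281, 0.1371, 0.0223]
wrist_force: [-0.0, 0.9, -0.5]
tool_pos: [0.6281, 0.1357, 0.0223]
wrist_force: [-0.7, 2.7, -0.5]
tool_pos: [0.6281, 0.1344, 0.0223]
wrist_force: [0.9, 1.7, 0.5]
tool_pos: [0.6281, 0.1331, 0.0223]
wrist_force: [0.5, 1.1, -1.5]
```

```bash
for i in 1 2 3 4 5; do python3 -m crank '{"translation":[[0.04,0,0],[0,0,0]],"angular":[[0,0,0],[0,0,0]],"claw":[1,1]}' |grep -E "pos|wrist";done
```

```text
tool_pos: [0.6279, 0.1326, 0.0223]
wrist_force: [-0.3, 3.3, -1.5]
tool_pos: [0.628, 0.1321, 0.0223]
wrist_force: [-0.2, 4.6, -0.2]
tool_pos: [0.628, 0.1311, 0.0223]
wrist_force: [0.2, 5.4, -0.9]
tool_pos: [0.6282, 0.1305, 0.0229]
wrist_force: [-1.5, 5.9, 0.8]
tool_pos: [0.6282, 0.1302, 0.0232]
wrist_force: [-0.8, 7.9, 1.8]
```

```bash
for i in 1 2; do python3 -m crank '{"translation":[[0.04,0,0],[0,0,0]],"angular":[[0,0,0],[0,0,0]],"claw":[1,1]}' |grep -E "pos|wrist";done; python3 -m crank '{"translation":[[-0.1,0,0],[-0.3,0,0],[-0.5,0,0],[-0.5,0,-0.6],[0,0,-1],[0,0,-1],[0,0,-1],[0,0,-1]],"angular":[[0,0,0],[0,0,0],[0,0,0],[0,0,0],[0,0,0],[0,0,0],[0,0,0],[0,0,0]],"claw":[1,1,1,1,1,1,1,1]}'; python3 -m crank '{"translation":[[-1,0,-1],[-1,0,-1],[-1,0,-1],[-1,0,0],[0,0,0],[0,0,0]],"angular":[[0,0,0],[0,0,0],[0,0,0],[0,0,0],[0,0,0],[0,0,0]],"claw":[1,1,1,1,1,1]}'
python3 - <<'E'
from h import *
c=calibration("wrist");im=capture("wrist");cv2.imwrite("pics/e1.png",im);np.save("e1.npy",c,allow_pickle=True)
t=capture("top");cv2.imwrite("pics/e1t.png",t)
print(read_state()["tool_pos"])
z=38.5
S=[([-80,-55,z],[80,-55,z]),([-80,55,z],[80,55,z]),([-80,-55,z],[-80,55,z]),([80,-55,z],[80,55,z])]
print("slate",edgefit([(im,c,S)],[.628,.0665,-.017],(8,5,3)))
Z=60
F=[([-45,38,Z],[45,38,Z])]
print("fence",edgefit([(im,c,F)],[.637,-.026,-.017],(5,3)))
a=cv2.resize(im,(560,420));b=cv2.resize(t[130:260,190:310],(240,260),interpolation=2)
o=np.zeros((420,800,3),np.uint8);o[:,:560]=a;o[:260,560:]=b;cv2.imwrite("pics/e1d.png",o)
E
```

```text
tool_pos: [0.6283, 0.1299, 0.0234]
wrist_force: [-0.9, 8.6, 1.9]
tool_pos: [0.6283, 0.1297, 0.0236]
wrist_force: [-1.4, 10.9, 2.8]
time_s: 29.25
tool_pos: [0.6284, 0.1612, 0.138]
tcp_rot: [3.141, -0.002, -1.589]
wrist_force: [0.5, 0.1, -0.3]
width: 0.0855
grasp_force: 0.0
time_s: 29.75
tool_pos: [0.6304, 0.2626, 0.2122]
tcp_rot: [-3.141, -0.002, -1.586]
wrist_force: [0.5, -0.2, 0.2]
width: 0.0854
grasp_force: 0.0
[0.63005234 0.26064049 0.2110788 ]
slate (array([ 0.62950209,  0.06764162, -0.01869132]), np.float64(0.12701098060419724), 33)Traceback (most recent call last):
  File "<stdin>", line 10, in <module>
  File "h.py", line 41, in edgefit
    o=least_squares(f,p,loss='soft_l1',f_scale=.5); p=o.x
    return func(*args, **kwargs)
    vector_fun = VectorFunction(
        fun_wrapped,
    ...<6 lines>...
        workers=workers
    )
    self._update_fun()
    ~~~~~~~~~~~~~~~~^^
    self.f = self.fun_wrapped(xp_copy(self.x))
             ~~~~~~~~~~~~~~~~^^^^^^^^^^^^^^^^^
    return np.atleast_1d(self.fun(x))
                         ~~~~~~~~^^^
    return self.f(x, *self.args, **self.kwargs)
           ~~~~~~^^^^^^^^^^^^^^^^^^^^^^^^^^^^^^
  File "h.py", line 40, in <lambda>
    f=lambda p:np.concatenate([(proj(c,place(p,L))*N).sum(1)-T for c,L,N,T in S if len(L)])
               ~~~~~~~~~~~~~~^^^^^^^^^^^^^^^^^^^^^^^^^^^^^^^^^^^^^^^^^^^^^^^^^^^^^^^^^^^^^^
ValueError: need at least one array to concatenate
```

```bash
python3 -m crank '{"translation":[[1,0,0],[1,0,0],[1,0,0],[1,0,-0.5],[1,0,0],[0,0,0],[0,0,0]],"angular":[[0,0,0],[0,0,0],[0,0,0],[0,0,0],[0,0,0],[0,0,0],[0,0,0]],"claw":[1,1,1,1,1,1,1]}' | grep pos
python3 - <<'E'
from h import *
c=calibration("wrist");im=capture("wrist");cv2.imwrite("pics/e2.png",im)
t=capture("top")
z=38.5
S=[([-80,-55,z],[80,-55,z]),([-80,-55,z],[-80,55,z]),([80,-55,z],[80,55,z])]
print("slate",edgefit([(im,c,S)],[.629,.0676,-.018],(6,4)))
F=[([-45,38,60],[45,38,60]),([-45,-36,41],[45,-36,41]),([-45,36,41],[-45,-36,41])]
try: print("car",edgefit([(im,c,F)],[.637,-.0263,-.017],(6,4)))
except Exception as e: print(e)
b=cv2.resize(t[130:260,190:310],(240,260),interpolation=2)
o=np.zeros((420,800,3),np.uint8);o[:,:560]=im;o[:260,560:]=b;cv2.imwrite("pics/e2d.png",o)
E
```

```text
tool_pos: [0.6279, 0.1335, 0.2243]
slate (array([ 0.62954668,  0.06213183, -0.02065178]), np.float64(0.5382494295281433), 75)
car (array([ 0.63772626, -0.02745637, -0.0144355 ]), np.float64(0.02804881255218561), 39)
```

View pics/e2d.png

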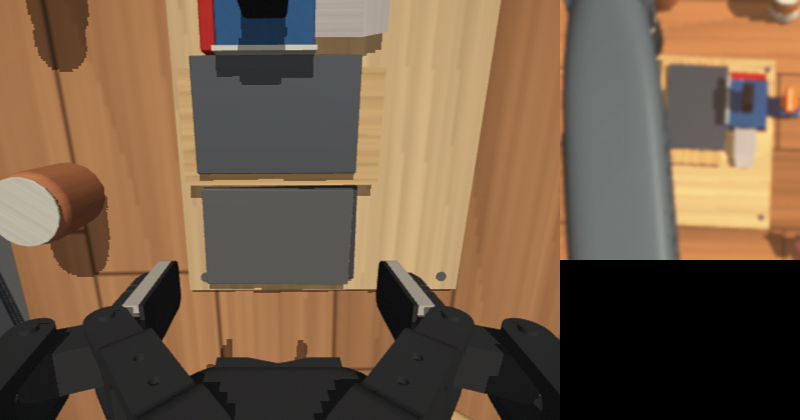

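Run:
```python
from h import *
c=calibration("wrist");im=cv2.imread("pics/e2.png");g=cv2.cvtColor(im,cv2.COLOR_BGR2GRAY)
for u in(195,203,212,230,260,290,310,325,340,355): print(u,g[42:66,u])
for u in([195,56.5],[340,54.5],[355,54.5]): print(ray(c,u,.0385))
for u in([220,51],[310,50]): print(ray(c,u,.0385),ray(c,u,.060))
```

```text
195 [172 172 172 172 173 172 172 172 172 171 172 173 172 135  89  82  83  84
  84  84  83  83  85  84]
203 [ 81  82  81  81  81  83  82  73  47  33  72 142 169 117  86  83  84  83
  84  84  84  84  84  84]
212 [ 81  80 100 171 193 193 193 193 144  65  31  25  37  74  86  85  84  84
  84  84  84  84  84  84]
230 [ 78  75  94 172 194 194 194 194 120  71  67  70  69  50  44  47  48  48
  47  46  48  47  47  47]
260 [ 43  41  55 117 118 116 118 116  84  69  69  70  69  46  46  48  46  47
  47  47  47  47  47  48]
290 [ 78  82 126 195 196 195 196 196  97  65  68  68  57  45  46  48  48  47
  48  47  47  48  46  48]
310 [ 79  80 125 194 195 194 194 172  86  65  69  69  58  43  47  46  47  46
  47  48  47  48  47  46]
325 [101 101 101 101 102 100 101 101 101 102 101 100  88  86  85  85  85  85
  85  86  86  85  85  86]
340 [ 99 100  98 100  99  99  99 100  99  99  99  99  90  86  85  85  86  85
  85  85  86  86  86  85]
355 [102 102 102 103 102 102 102 102 103 102 103 102  92  86  85  85  85  85
  86  85  84  85  84  86]
[0.70204995 0.01364179 0.0385    ]
[0.56961099 0.01443733 0.0385    ]
[0.55591682 0.01469315 0.0385    ]
[0.67891202 0.00946978 0.0385    ] [0.67555247 0.01327316 0.06      ]
[0.59702168 0.01016515 0.0385    ] [0.59903195 0.01392293 0.06      ]
```

The last view shows the slate flat on the bed. Its front edge is parallel to the fence face and within 0.5 mm of it. The carriage is at the red stop, the knob bar lies along the rail, and the other slates are in place.

```bash
python3 -c "
from rig import *;print(bot.finish_job())"
```

```text
the job is handed in; nothing more can be done
None
```

The job is handed in after about 31 s of robot time: the carriage is home and clamped, and the top slate lies flat and square against its fence, within about 0.5 mm; the verdict was not shown.

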